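# Nest the finished copper pieces

### The job

The four copper pieces on the silversmith's bench are finished: put each one, kept upright, down into the wooden nest cut to its shape and size: the small, the medium and the large round beaker each into the round nest of that size, and the square caddy into the square nest. Leave the brass beaker and the steel caddy standing where they are.

Things in the scene. Friction and masses are not known exactly. Their poses are not given: they have to be found in the camera images.
- copper_small: small round copper-red beaker, diameter 34 mm, 64 mm tall, about 0.1 kg; open on top, straight-sided, wall 3 mm, standing upright and loose on the bench; origin at the centre of its underside, z up
- copper_medium: medium round copper-red beaker, diameter 50 mm, 72 mm tall, about 0.16 kg; open on top, straight-sided, wall 3 mm, standing upright and loose on the bench; origin at the centre of its underside, z up
- copper_large: large round copper-red beaker, diameter 66 mm, 80 mm tall, about 0.24 kg; open on top, straight-sided, wall 3 mm, standing upright and loose on the bench; origin at the centre of its underside, z up
- copper_square: square copper-red caddy, 44 x 44 mm, 68 mm tall, about 0.16 kg; open on top, straight-sided, wall 3 mm, standing upright and loose on the bench; origin at the centre of its underside, z up; x and y square to its flat sides
- brass_round: round yellow brass beaker, diameter 50 mm, 72 mm tall; open on top, straight-sided, wall 3 mm, standing upright and loose on the bench; origin at the centre of its underside, z up; not to be moved
- steel_square: square grey steel caddy, 44 x 44 mm, 68 mm tall; open on top, straight-sided, wall 3 mm, standing upright and loose on the bench; origin at the centre of its underside, z up; x and y square to its flat sides; not to be moved
- nest_small: open wooden nest, fixed, 20 mm high; rim 9.5 mm thick, blue felt floor 6 mm above the bench (recess 14 mm deep); the smallest round one, recess diameter 49 mm, 68 mm outside; origin at the centre of its underside, on the bench
- nest_medium: open wooden nest, fixed, 20 mm high; rim 9.5 mm thick, blue felt floor 6 mm above the bench (recess 14 mm deep); the middle round one, recess diameter 65 mm, 84 mm outside; origin at the centre of its underside, on the bench
- nest_large: open wooden nest, fixed, 20 mm high; rim 9.5 mm thick, blue felt floor 6 mm above the bench (recess 14 mm deep); the largest round one, recess diameter 81 mm, 100 mm outside; origin at the centre of its underside, on the bench
- nest_square: open wooden nest, fixed, 20 mm high; rim 9.5 mm thick, blue felt floor 6 mm above the bench (recess 14 mm deep); the square one, recess 59 x 59 mm, 78 x 78 mm outside; origin at the centre of its underside, on the bench; x and y square to its sides
There are look-alikes about, which are no part of the job. Leave any purple or red look-alike of the nest_medium alone. What is shaped like the copper_medium but purple is not meant.

How it is judged (in metres and radians):
At the end, for the whole second after the job is handed in: Each copper piece stands upright (within 0.1 rad) and at rest on the felt floor of its own nest (underside 3 to 10 mm above the nest's underside, centre within 12 mm of the nest's centre), and the brass and steel vessels still stand within 25 mm of where they were (horizontal distance between copper_small and nest_small below 0.012 m and z of copper_small in the frame of nest_small between 0.003 and 0.01 m and angle between each of copper_small, copper_medium, copper_large, copper_square, brass_round, steel_square's own z axis and vertical below 0.1 rad and linear speed of each of copper_small, copper_medium, copper_large, copper_square below 0.02 m/s and horizontal distance between copper_medium and nest_medium below 0.012 m and z of copper_medium in the frame of nest_medium between 0.003 and 0.01 m and horizontal distance between copper_large and nest_large below 0.012 m and z of copper_large in the frame of nest_large between 0.003 and 0.01 m and horizontal distance between copper_square and nest_square below 0.012 m and z of copper_square in the frame of nest_square between 0.003 and 0.01 m and distance of each of brass_round, steel_square from where it was at the start of the episode below 0.025 m); the robot touches nothing.
It fails at once if a brass or steel vessel is pushed more than 25 mm away or knocked over (distance of any of brass_round, steel_square from where it was at the start of the episode above 0.025 m or angle between any of brass_round, steel_square's own z axis and vertical above 0.4 rad).
It fails at once if a copper piece is tipped over (leans more than about 35 degrees) (angle between any of copper_small, copper_medium, copper_large, copper_square's own z axis and vertical above 0.6 rad).
It also fails if it takes over 112 s, if anything falls off the work surface, if the arm or the gripper's body presses on something with over 40 N, if the wrist force passes 120 N, or if a joint passes its speed limit or range.

### The arm

A 6-joint arm with a two-finger parallel gripper is mounted at the origin on the work surface. World frame = base frame: x ahead of the robot, y to its left, z up, the work surface at z = 0. Lengths are in m, angles in degrees, forces in N, time in s.
With the tool pointing down it reaches from about 0.4 to 0.825 m from the base axis. Payload 7 kg.
Tool frame: the origin (TCP) lies at the very end of the fingers, on their centre line; the grasp point (between the pads) lies behind it (env.grip_point_offset is the x of the grasp point in the tool frame, in m); x points along the fingers, z is the direction in which the jaws open and shut, and the axes are right-handed (so a half turn about x gives the same grasp; the last joint's range is limited). The gripper opens to 85 mm and grips with 20 to 120 N. Pads are 22 mm wide; open, the fingers measure 114 mm over their backs; the gripper's body (76 mm by 85 mm) begins 54 mm behind the grasp point. The pads swing forward as they close: fully open they stand 13 mm farther back than shut.
Start: joints at [80.392, 20.546, 0.682, 0, -70.136, -16.507], TCP at [0.297, 0.606, 0.231] pointing down, gripper open.
Joint ranges: [-176.03, 176.03], [-82.01, 121.73], [-58.28, 71.71], [-173.87, 95.51], [-174.79, -0.11], [-173.66, 173.66]. Speed limits (degrees/s): [136.94, 136.94, 172.46, 180, 180, 180].

### API

Orientations are given as [roll, pitch, yaw] about the fixed x, y, z axes, in that order (R = Rz(yaw) Ry(pitch) Rx(roll)).
In Python, from station import env gives the robot as it stands. The module is installed in compiled form; this text tells all that it offers.
- The arm moves only by the tool step_arm, never from a script. Its argument "targets" is a list of rows, each an object with "travel": the shift along the tool's x, y, z in m, a list of three; "twist": the turn, a rotation vector about the tool's x, y, z in degrees, a list of three. In form: [{"travel": [x, y, z], "twist": [wx, wy, wz]}, ...]. A call has 1 to 8 rows; each row shifts and turns the commanded pose from where the row before left it, along the tool's axes as they then stand; what a row does not reach is not made up. A row lasts 1/12 s, in which the tool goes at most 41.7 mm and 7.16 degrees, less where a joint would pass 70% of its speed; a pose out of reach is approached as far as the arm can. A call is refused whole if a number of a shift passes 0.0417 or a number of a turn 7.16, either way. A call with a gripper value outside its range is refused whole. "fingers" is the opening, from 0 (shut) to 1 (fully open), set as the call begins (left out, the last holds). The fingers move at their own pace and stop on an object; "newtons" is the grip in N (left out, the last holds). Time passes only in rows, so rows that do not move let the fingers close. It gives the time, the measured TCP pose, the force and the opening at its end, in the units of the state.
- env.read_state(): the state, without advancing time (a new reading comes with each control period).
- env.get_image(name): name is "scene" or "side" or "wrist"; returns (picture, depth): 420x560x3 uint8, blue, green, red; 420x560 float32, m along the optical axis (not along the pixel's ray), 0 where there is no reading.
- env.calibration(name): a dict with "fx", "fy", "cx", "cy" (pixels), "k1" (the pictures are not rectified: a ray, as slopes to the right and down, at radius r is drawn at 1 + k1 r^2 times it, then the intrinsics apply), "rvec" (rotation vector, rad) and "tvec" (3), from world to camera coordinates, as OpenCV has them. Camera axes: x right, y down, z forward; pixel columns grow to the right and rows downward; lengths in m; the calibration is good to about 2 mm. A picture is of the moment at which its call begins: read the wrist's pose just before it. calibration takes no time and is no camera call; for the wrist camera it gives the pose at the moment of the call.
- env.job_done(): hands the job in, once; it reports no verdict.
The state is a dict: "time": time; "q": joint angles; "joint_vel": joint speeds; "effort": joint torques, N m; "ee_pos": TCP position; "ee_rot": TCP orientation; "ft_force": force on the tool from outside, world axes, zero at the start; "moment": the same for the moment, N m; "finger_gap": opening from 0.0 (shut) to 1.0 (fully open).
Only numpy, scipy, OpenCV 4.12 (cv2) and the standard library are available. Lean on these libraries where they do the work, as an engineer would, in place of code of your own. Each camera call takes 0.05 s, during which the arm holds its last target. There are 200 camera calls.

## Working session

There is one attempt and no reset: what is moved stays moved. The work goes in short steps, Python scripts to look and compute and a tool call to move; the robot and the scene stay as the last step left them, time stands still between calls to the robot, and variables do not carry over. Pictures are saved under pics/ and viewed, about 12 in all and at most 16, crops included, and the job is handed in when it is done.

Besides the shell and the picture viewer there is one more tool, called after "Call:" as name(argument=value, ...) on one line, values as JSON. step_arm: Moves the arm, as the interface text tells. Its arguments: {"type":"object","properties":{"targets":{"type":"array","items":{"type":"object","properties":{"travel":{"type":"array","items":{"type":"number"}},"twist":{"type":"array","items":{"type":"number"}}}}},"fingers":{"type":"number"},"newtons":{"type":"number"}},"required":["targets"]}

```bash
mkdir -p pics
python3 - <<'E'
from station import env
import cv2,numpy as np
print(env.read_state(), env.grip_point_offset)
for n in("scene","side","wrist"):
    c=env.calibration(n);p,d=env.get_image(n);cv2.imwrite(f"pics/{n}0.png",p);np.save(f"pics/{n}0.npy",d);print(n,c)
E
```

```text
{'time': 0.0, 'q': array([ 8.03925302e+01,  2.05891557e+01,  6.33118828e-01, -2.11130714e-02,
       -7.01344383e+01, -1.65079551e+01]), 'joint_vel': array([ 0.06443924,  0.03351296,  0.03955731, -0.03771889, -0.05793189,
        0.01864536]), 'effort': array([ 1.75077384e-04, -5.83320200e+01,  2.93416589e+01,  6.93668649e+00,
       -5.90385855e-03,  9.60473386e-06]), 'ee_pos': array([0.29691658, 0.60565091, 0.2303813 ]), 'ee_rot': array([   4.13647426,   89.90737261, -111.98614087]), 'ft_force': array([ 0.19059491, -0.27316225, -0.36927485]), 'moment': array([ 0.00730187,  0.05085174, -0.00717133]), 'finger_gap': 1.003452054745188} -0.0187
scene {'fx': 378.8590333153212, 'fy': 378.8590333153212, 'cx': 278.0002294647148, 'cy': 210.81265848026015, 'k1': 0.011004600997336448, 'rvec': array([ 1.16661058,  2.38026938, -0.95609487]), 'tvec': array([ 0.32422459, -0.26167567,  1.16924344])}
side {'fx': 455.7638784723934, 'fy': 455.7638784723934, 'cx': 266.08424127831853, 'cy': 210.82694130212943, 'k1': -0.034739727837243314, 'rvec': array([ 2.39765605, -0.03439877,  0.02847647]), 'tvec': array([-0.48907982,  0.0037434 ,  1.21547397])}
wrist {'fx': 339.54496443558367, 'fy': 339.54496443558367, 'cx': 279.82299831216596, 'cy': 213.5032561750856, 'k1': -0.01260726016690838, 'rvec': array([-1.5656545 ,  2.51205534,  0.3742728 ]), 'tvec': array([ 0.67407533, -0.03863519,  0.38048342])}
```

View pics/scene0.png

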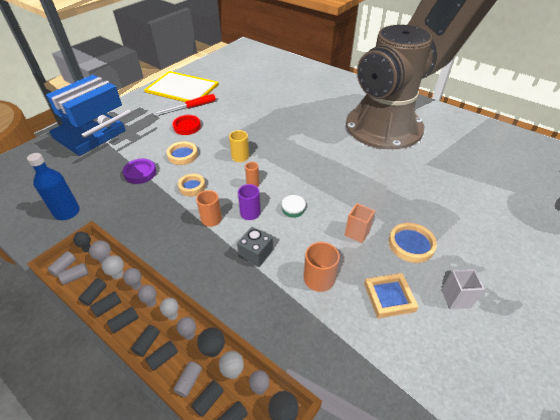

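View pics/side0.png

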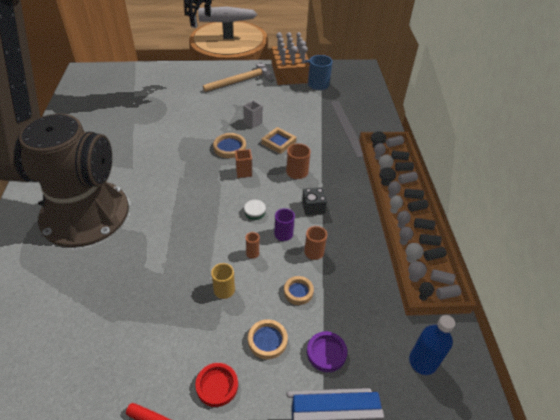

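Candidates in the scene view:
- **Copper:** small (252,174), medium (209,208), large (321,266), square (360,222).
- **Nests:** small (191,184), medium (182,153), large (413,242), square (391,295).
- **Not meant:** brass (239,146), steel (463,289), purple beaker (249,202), purple nest (139,171), red nest (186,125).

Next I'll measure from depth in both cameras.

```bash
cat > h.py <<'E'
import cv2,numpy as np
from scipy.optimize import least_squares
def cloud(d,c):
    K=np.array([[c['fx'],0,c['cx']],[0,c['fy'],c['cy']],[0,0,1]])
    v,u=np.mgrid[:d.shape[0],:d.shape[1]]
    r=cv2.undistortPoints(np.stack([u,v],-1).reshape(-1,1,2).astype(float),K,np.array([c['k1'],0,0,0])).reshape(*d.shape,2)
    P=np.dstack([r*d[...,None],d]); R=cv2.Rodrigues(c['rvec'])[0]
    W=(P-c['tvec'])@R; W[d==0]=np.nan
    return W
def circ(p):
    f=lambda x:np.hypot(p[:,0]-x[0],p[:,1]-x[1])-x[2]
    s=least_squares(f,[*p[:,:2].mean(0),.03],loss='soft_l1',f_scale=.002); return s.x
E
python3 - <<'E'
from station import env
from h import *
from h import cv2,np
px={'scene':dict(cs=(252,174),cm=(209,208),cl=(321,266),cq=(360,222),br=(239,146),st=(463,289),pu=(249,202),ns=(191,184),nm=(182,153),nl=(413,242),nq=(391,295)),
'side':dict(cs=(253,245),cm=(316,242),cl=(298,161),cq=(244,163),br=(223,280),st=(253,114),pu=(285,225),ns=(299,290),nm=(268,339),nl=(230,146),nq=(279,140))}
H=dict(cs=.064,cm=.072,cl=.08,cq=.068,br=.072,st=.068,pu=.072,ns=.02,nm=.02,nl=.02,nq=.02)
D=dict(cs=.034,cm=.05,cl=.066,cq=.044,br=.05,st=.044,pu=.05,ns=.068,nm=.084,nl=.1,nq=.078)
for n in px:
    W=cloud(np.load(f'pics/{n}0.npy'),env.calibration(n))
    b=W[np.abs(W[...,2])<.012]; print(n,'bench z',np.nanmedian(b[:,2]))
    for k,(u,v) in px[n].items():
        c0=np.nanmean(W[v-3:v+4,u-3:u+4,:2].reshape(-1,2),0)
        Q=W[np.hypot(W[...,0]-c0[0],W[...,1]-c0[1])<D[k]*.8+.01]
        t=Q[np.abs(Q[:,2]-H[k])<.005]
        if len(t)<8: print(k,c0,len(t));continue
        x=circ(t) 
        if k in('cq','st','nq'):
            r=cv2.minAreaRect((t[:,:2]*1000).astype(np.float32)); print(k,len(t),'rect',np.round(r[0],1),np.round(r[1],1),round(r[2],1),t[:,2].mean().round(4))
        else: print(k,len(t),np.round(x*1000,1),'zmax',np.nanmax(Q[:,2]).round(4),t[:,2].mean().round(4))
E
```

```text
scene bench z 0.0006529283367566153
cs 71 [ 449.9 -145.8   15.3] zmax 0.0661 0.0628
cm 129 [ 602.6 -145.6   23.3] zmax 0.0751 0.071
cl 227 [583.6 152.2  31.2] zmax 0.0829 0.0792
cq 153 rect [427.6 152.9] [46.1 44. ] 6.5 0.0671
br 86 [ 382.8 -250.1   23.3] zmax 0.075 0.0711
st 250 rect [458.3 391.3] [47.6 45.1] 40.7 0.0669
pu 125 [530.7 -85.5  23.3] zmax 0.0751 0.0711
ns 235 [ 554.8 -261.2   29.5] zmax 0.0237 0.0199
nm 248 [ 478.9 -380.5   37.2] zmax 0.0233 0.0195
nl 557 [386.  264.7  45.1] zmax 0.0235 0.0198
nq 778 rect [536.3 286.6] [80.5 78.7] 47.9 0.0201
side bench z -0.001180885649085847
cs 61 [ 451.  -147.4   15. ] zmax 0.0672 0.0622
cm 93 [ 603.8 -146.9   23.3] zmax 0.0746 0.0703
cl 90 [585.1 149.3  31.1] zmax 0.0822 0.0783
cq 70 rect [430.  150.3] [44.1 47.2] 5.7 0.0661
br 107 [ 384.1 -251.5   23.4] zmax 0.0737 0.0701
st 46 rect [460.3 387.2] [48.7 45.9] 35.1 0.0653
pu 86 [531.6 -86.6  23.3] zmax 0.0752 0.0704
ns 313 [ 555.4 -264.8   29.4] zmax 0.0231 0.0187
nm 489 [ 479.7 -383.8   37.4] zmax 0.0234 0.0184
nl 206 [386.3 261.2  44.8] zmax 0.0236 0.0188
nq 237 rect [539.6 285.8] [85.  82.4] 48.9 0.0187
```

```bash
cat > plan.py <<'E'
import sys,numpy as np
from station import env
from scipy.spatial.transform import Rotation as Ro
# usage: plan.py x y z phi(jaw heading, world deg)  [mm]
s=env.read_state(); R=Ro.from_euler('xyz',s['ee_rot'],degrees=True).as_matrix()
x,y,z,ph=map(float,sys.argv[1:]); p=np.radians(ph)
T=np.array([[0,-np.sin(p),np.cos(p)],[0,np.cos(p),np.sin(p)],[-1,0,0]])
d=np.array([x,y,z])-s['ee_pos']*1000
print('t',round(s['time'],2),'pos',np.round(s['ee_pos']*1000,1),'phi',np.degrees(np.arctan2(R[1,2],R[0,2])).round(1),'gap',round(s['finger_gap'],3),'F',np.round(s['ft_force'],1))
print('twist',np.degrees(Ro.from_matrix(R.T@T).as_rotvec()).round(2))
print('travel mm in target frame',np.round(T.T@d,1),'norm',np.linalg.norm(d).round(), 'in present frame',np.round(R.T@d,1))
E
python3 plan.py 584.5 151 150 -116
python3 - <<'E'
from station import env
from h import *
from h import cv2,np
im=cv2.imread('pics/scene0.png');c=env.calibration('scene')
K=np.array([[c['fx'],0,c['cx']],[0,c['fy'],c['cy']],[0,0,1]]);S=2
im=cv2.resize(im[100:330,110:510],None,fx=S,fy=S,interpolation=cv2.INTER_CUBIC)
t=np.linspace(0,2*np.pi,61)
def poly(x,y,z,r,a=None):
    if a is None: q=np.c_[x+r*np.cos(t),y+r*np.sin(t),0*t+z]
    else:
        b=np.radians(a+45+90*np.arange(5)); q=np.c_[x+r*2**.5*np.cos(b),y+r*2**.5*np.sin(b),0*b+z]
    p=cv2.projectPoints(q/1000,c['rvec'],c['tvec'],K,np.array([c['k1'],0,0,0]))[0].reshape(-1,2)
    cv2.polylines(im,[np.int32((p-[110,100])*S)],False,(0,255,0),1)
for a in [(450.5,-146.5,64,17),(603,-146.3,72,25),(584.5,150.8,80,33),(429,151.5,68,22,6),(555,-263,20,34),(479.3,-382,20,42),(386.2,263,20,50),(538,286.2,20,39,48)]:poly(*a)
cv2.imwrite('pics/ov.png',im)
E
```

```text
t 0.15 pos [297.  605.8 230.6] phi -116.1 gap 0.999 F [-0.6  0.3 -0.3]
twist [-0.12  0.07 -0.01]
travel mm in target frame [ 80.6 457.8 282.7] norm 544.0 in present frame [ 81.  458.4 281.7]
```

View pics/ov.png

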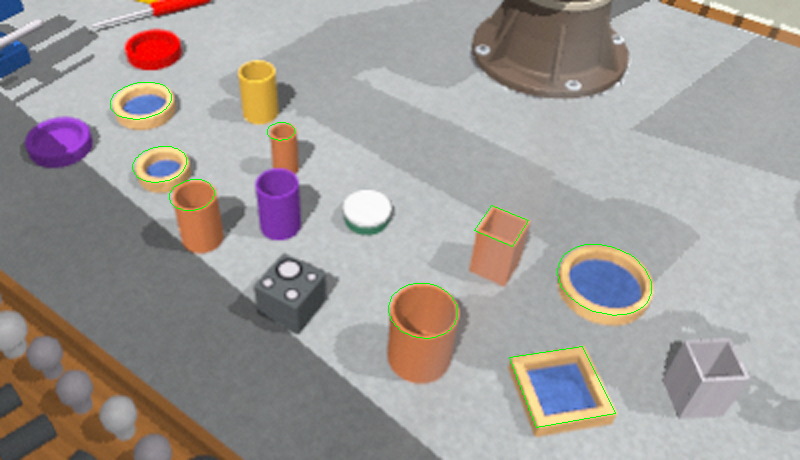

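The overlay fits all four copper pieces and all four blue-felt wooden nests, with the large beaker at crop (423,330) and its nest at (605,285). I'll start with the large beaker.

Call:
step_arm(targets=[{"travel": [0.005,0.0286,0.0176]},{"travel": [0.005,0.0286,0.0176]},{"travel": [0.005,0.0286,0.0176]},{"travel": [0.005,0.0286,0.0176]},{"travel": [0.005,0.0286,0.0176]},{"travel": [0.005,0.0286,0.0176]},{"travel": [0.005,0.0286,0.0176]},{"travel": [0.005,0.0286,0.0176]}], fingers=1, newtons=40)

```text
validation failed for argument at $.ta...
```

Call:
step_arm(targets=[{"travel": [0.005,0.0286,0.0176]},{"travel": [0.005,0.0286,0.0176]},{"travel": [0.005,0.0286,0.0176]},{"travel": [0.005,0.0286,0.0176]},{"travel": [0.005,0.0286,0.0176]},{"travel": [0.005,0.0286,0.0176]},{"travel": [0.005,0.0286,0.0176]},{"travel": [0.005,0.0286,0.0176]}])

```text
validation failed for argument at $.ta...
```

Call:
step_arm(targets=[{"travel": [0,0,0]},{"travel": [0,0,0]}])

```text
validation failed for argument at $.ta...
```

```bash
python3 plan.py 584.5 151 26 -116
```

```text
t 0.15 pos [297.  605.8 230.6] phi -116.1 gap 0.999 F [-0.6  0.3 -0.3]
twist [-0.12  0.07 -0.01]
travel mm in target frame [204.6 457.8 282.7] norm 576.0 in present frame [205.  458.4 281.5]
```

Twist has to be given in every row.

Call:
step_arm(targets=[{"travel": [0.005,0.0286,0.0176],"twist": [0,0,0]},{"travel": [0.005,0.0286,0.0176],"twist": [0,0,0]},{"travel": [0.005,0.0286,0.0176],"twist": [0,0,0]},{"travel": [0.005,0.0286,0.0176],"twist": [0,0,0]},{"travel": [0.005,0.0286,0.0176],"twist": [0,0,0]},{"travel": [0.005,0.0286,0.0176],"twist": [0,0,0]},{"travel": [0.005,0.0286,0.0176],"twist": [0,0,0]},{"travel": [0.005,0.0286,0.0176],"twist": [0,0,0]}], fingers=1, newtons=40)

```text
time: 0.82
ee_pos: [0.4411, 0.3774, 0.191]
ee_rot: [-44.6, 90.0, -160.7]
ft_force: [0.0, 0.7, 0.0]
finger_gap: 1.002
```

Call:
step_arm(targets=[{"travel": [0.005,0.0286,0.0176],"twist": [0,0,0]},{"travel": [0.005,0.0286,0.0176],"twist": [0,0,0]},{"travel": [0.005,0.0286,0.0176],"twist": [0,0,0]},{"travel": [0.005,0.0286,0.0176],"twist": [0,0,0]},{"travel": [0.005,0.0286,0.0176],"twist": [0,0,0]},{"travel": [0.005,0.0286,0.0176],"twist": [0,0,0]},{"travel": [0.005,0.0286,0.0176],"twist": [0,0,0]},{"travel": [0.005,0.0286,0.0176],"twist": [0,0,0]}])

```text
time: 1.48
ee_pos: [0.5846, 0.1502, 0.1509]
ee_rot: [-49.2, 90.0, -165.3]
ft_force: [0.2, 0.3, 0.6]
finger_gap: 1.002
```

Call:
step_arm(targets=[{"travel": [0,0,0],"twist": [0,0,0]},{"travel": [0,0,0],"twist": [0,0,0]}])

```text
time: 1.65
ee_pos: [0.5844, 0.1498, 0.1504]
ee_rot: [-33.4, 89.9, -149.7]
ft_force: [-0.9, 1.0, 0.3]
finger_gap: 1.001
```

```bash
python3 plan.py 584.5 151 26 -116
```

```text
t 1.65 pos [584.4 149.8 150.4] phi -116.3 gap 1.001 F [-0.9  1.   0.3]
twist [-0.3   0.08  0.05]
travel mm in target frame [124.4  -0.4  -1.1] norm 124.0 in present frame [124.4  -0.3  -1.3]
```

Call:
step_arm(targets=[{"travel": [0.02,0,-0.001],"twist": [0,0,0]},{"travel": [0.02,0,0],"twist": [0,0,0]},{"travel": [0.02,0,0],"twist": [0,0,0]},{"travel": [0.02,0,0],"twist": [0,0,0]},{"travel": [0.02,0,0],"twist": [0,0,0]},{"travel": [0.014,0,0],"twist": [0,0,0]},{"travel": [0.01,0,0],"twist": [0,0,0]},{"travel": [0,0,0],"twist": [0,0,0]}])

```text
time: 2.32
ee_pos: [0.583, 0.1528, 0.0253]
ee_rot: [-36.5, 89.8, -152.5]
ft_force: [-0.6, 0.1, 0.4]
finger_gap: 0.998
```

Call:
step_arm(targets=[{"travel": [0,0,0],"twist": [0,0,0]},{"travel": [0,0,0],"twist": [0,0,0]},{"travel": [0,0,0],"twist": [0,0,0]},{"travel": [0,0,0],"twist": [0,0,0]},{"travel": [0,0,0],"twist": [0,0,0]},{"travel": [0,0,0],"twist": [0,0,0]}], fingers=0, newtons=40)

```text
time: 2.82
ee_pos: [0.585, 0.1531, 0.0285]
ee_rot: [145.2, 89.9, 29.1]
ft_force: [-3.2, 1.3, 7.0]
finger_gap: 0.776
```

```bash
python3 plan.py 584.5 151 150 -116
```

```text
t 2.82 pos [585.  153.1  28.5] phi -116.1 gap 0.776 F [-3.2  1.3  7. ]
twist [-0.1  -0.08 -0.06]
travel mm in target frame [-121.5    0.4    2.1] norm 122.0 in present frame [-121.5    0.6    1.9]
```

Call:
step_arm(targets=[{"travel": [-0.01,0,0],"twist": [0,0,0]},{"travel": [-0.02,0,0],"twist": [0,0,0]},{"travel": [-0.02,0,0],"twist": [0,0,0]},{"travel": [-0.02,0,0],"twist": [0,0,0]},{"travel": [-0.02,0,0],"twist": [0,0,0]},{"travel": [-0.02,0,0],"twist": [0,0,0]},{"travel": [-0.01,0,0],"twist": [0,0,0]},{"travel": [0,0,0],"twist": [0,0,0]}])

```text
time: 3.48
ee_pos: [0.5858, 0.1533, 0.1502]
ee_rot: [144.8, 89.7, 28.7]
ft_force: [-0.2, 0.3, -2.2]
finger_gap: 0.776
```

```bash
python3 plan.py 386.2 263 145 -116
```

```text
t 3.48 pos [585.8 153.3 150.2] phi -116.1 gap 0.776 F [-0.2  0.3 -2.2]
twist [-0.11 -0.22 -0.16]
travel mm in target frame [   5.2 -227.5  -11.1] norm 228.0 in present frame [   4.6 -227.5  -10.7]
```

Call:
step_arm(targets=[{"travel": [0,-0.015,-0.001],"twist": [0,0,0]},{"travel": [0,-0.03,-0.0015],"twist": [0,0,0]},{"travel": [0,-0.035,-0.0015],"twist": [0,0,0]},{"travel": [0,-0.035,-0.0015],"twist": [0,0,0]},{"travel": [0,-0.035,-0.0015],"twist": [0,0,0]},{"travel": [0,-0.035,-0.0015],"twist": [0,0,0]},{"travel": [0,-0.0275,-0.0015],"twist": [0,0,0]},{"travel": [0,-0.015,-0.001],"twist": [0,0,0]}])

```text
time: 4.15
ee_pos: [0.3818, 0.2627, 0.146]
ee_rot: [-31.8, 89.9, -147.8]
ft_force: [-0.1, -0.6, -3.4]
finger_gap: 0.777
```

Call:
step_arm(targets=[{"travel": [0,0,0],"twist": [0,0,0]},{"travel": [0,0,0],"twist": [0,0,0]},{"travel": [0,0,0],"twist": [0,0,0]}])

```text
time: 4.4
ee_pos: [0.3846, 0.2624, 0.1466]
ee_rot: [-13.8, 89.9, -129.9]
ft_force: [0.2, -0.6, -2.6]
finger_gap: 0.774
```

```bash
python3 plan.py 386.2 263 34 -116
python3 - <<'E'
from station import env
from h import *
from h import cv2,np
p,d=env.get_image('side');W=cloud(d,env.calibration('side'));cv2.imwrite('pics/side1.png',p)
Q=W[np.hypot(W[...,0]-.386,W[...,1]-.263)<.06]; h=np.histogram(Q[:,2],np.arange(-.01,.3,.01));print(h[0])
E
```

```text
t 4.4 pos [384.6 262.4 146.6] phi -116.1 gap 0.774 F [ 0.2 -0.6 -2.6]
twist [-0.09  0.07  0.02]
travel mm in target frame [112.6   1.1  -1.3] norm 113.0 in present frame [112.6   1.2  -1.4]
[ 95 371 226  49   0   0   0   0   0   0   0   0  16  60  66  53  64  91
 100  94  91  49  49  61  53  71  78  34  65  96]
```

Call:
step_arm(targets=[{"travel": [0.015,0.001,-0.001],"twist": [0,0,0]},{"travel": [0.02,0,0],"twist": [0,0,0]},{"travel": [0.02,0,0],"twist": [0,0,0]},{"travel": [0.02,0,0],"twist": [0,0,0]},{"travel": [0.015,0,0],"twist": [0,0,0]},{"travel": [0.01,0,0],"twist": [0,0,0]},{"travel": [0.007,0,0],"twist": [0,0,0]},{"travel": [0.004,0,0],"twist": [0,0,0]}])

```text
time: 5.12
ee_pos: [0.3866, 0.2623, 0.0351]
ee_rot: [-5.2, 89.9, -121.4]
ft_force: [0.7, 0.2, -1.9]
finger_gap: 0.777
```

Call:
step_arm(targets=[{"travel": [0,0,0],"twist": [0,0,0]},{"travel": [0,0,0],"twist": [0,0,0]}])

```text
time: 5.28
ee_pos: [0.3868, 0.2632, 0.0365]
ee_rot: [129.0, 90.0, 12.8]
ft_force: [0.5, 0.4, -2.8]
finger_gap: 0.777
```

Call:
step_arm(targets=[{"travel": [0.002,0,0],"twist": [0,0,0]},{"travel": [0,0,0],"twist": [0,0,0]},{"travel": [0,0,0],"twist": [0,0,0]}])

```text
time: 5.53
ee_pos: [0.3865, 0.2634, 0.0347]
ee_rot: [173.8, 89.9, 57.7]
ft_force: [-0.1, -0.4, -4.0]
finger_gap: 0.774
```

Call:
step_arm(targets=[{"travel": [0,0,0],"twist": [0,0,0]},{"travel": [0,0,0],"twist": [0,0,0]},{"travel": [0,0,0],"twist": [0,0,0]},{"travel": [0,0,0],"twist": [0,0,0]},{"travel": [0,0,0],"twist": [0,0,0]}], fingers=1)

```text
time: 5.95
ee_pos: [0.3865, 0.2633, 0.0345]
ee_rot: [169.7, 90.0, 53.6]
ft_force: [0.2, 0.7, 0.1]
finger_gap: 1.0
```

Call:
step_arm(targets=[{"travel": [-0.015,0,0],"twist": [0,0,0]},{"travel": [-0.02,0,0],"twist": [0,0,0]},{"travel": [-0.025,0,0],"twist": [0,0,0]},{"travel": [-0.025,0,0],"twist": [0,0,0]},{"travel": [-0.02,0,0],"twist": [0,0,0]},{"travel": [-0.01,0,0],"twist": [0,0,0]},{"travel": [0,0,0],"twist": [0,0,0]}])

```text
time: 6.53
ee_pos: [0.3874, 0.2644, 0.152]
ee_rot: [168.1, 89.7, 52.1]
ft_force: [0.5, -0.1, -0.5]
finger_gap: 1.006
```

```bash
cat > chk.py <<'E'
import sys
from station import env
from h import *
from h import cv2,np
# chk.py x y topz D [x y topz D ...] : rim circle seen from both fixed cameras
a=np.array(sys.argv[1:],float).reshape(-1,4)
for n in('scene','side'):
    p,d=env.get_image(n);W=cloud(d,env.calibration(n));cv2.imwrite(f'pics/{n}_l.png',p)
    for x,y,h,D in a:
        Q=W[np.hypot(W[...,0]-x/1000,W[...,1]-y/1000)<D/2000+.012];t=Q[np.abs(Q[:,2]-h/1000)<.005]
        if len(t)<8: print(n,x,y,'few',len(t)); continue
        r=cv2.minAreaRect((t[:,:2]*1000).astype(np.float32))
        print(n,x,y,len(t),'circ',np.round(circ(t)*1000,1),'z',t[:,2].mean().round(4),'rect',np.round(r[0],1),np.round(r[1],1),round(r[2],1))
E
python3 chk.py 386.2 263 86 66 429 151.5 68 44; python3 plan.py 429 151.5 130 -84
```

```text
scene 386.2 263.0 217 circ [387.2 264.   31.3] z 0.085 rect [386.5 264.1] [66.2 64.5] 0.8
scene 429.0 151.5 160 circ [427.9 153.2  23.2] z 0.0671 rect [427.7 152.5] [46.  44.3] 5.7
side 386.2 263.0 88 circ [388.8 261.9  31.2] z 0.0843 rect [389.3 262.7] [62.2 67.1] 2.6
side 429.0 151.5 76 circ [429.1 150.1  23.4] z 0.0664 rect [429.4 151.3] [43.8 49.6] 7.1
t 6.63 pos [386.3 263.2 149.3] phi -116.1 gap 1.002 F [-0.1  0.7 -0.8]
twist [-32.13  -0.05  -0.  ]
travel mm in target frame [ 19.3  30.8 115.5] norm 121.0 in present frame [19.2 87.5 81.5]
```

Call:
step_arm(targets=[{"travel": [0,0,0],"twist": [-6.4,0,0]},{"travel": [0,0,0],"twist": [-6.4,0,0]},{"travel": [0,0,0],"twist": [-6.4,0,0]},{"travel": [0,0,0],"twist": [-6.4,0,0]},{"travel": [0,0,0],"twist": [-6.5,0,0]}])

```text
time: 7.05
ee_pos: [0.3859, 0.2625, 0.1479]
ee_rot: [-44.3, 89.9, -128.0]
ft_force: [0.8, -0.1, -0.1]
finger_gap: 1.002
```

Call:
step_arm(targets=[{"travel": [0.003,0.005,0.018],"twist": [0,0,0]},{"travel": [0.004,0.007,0.026],"twist": [0,0,0]},{"travel": [0.004,0.007,0.027],"twist": [0,0,0]},{"travel": [0.004,0.007,0.026],"twist": [0,0,0]},{"travel": [0.004,0.005,0.018],"twist": [0,0,0]},{"travel": [0,0,0],"twist": [0,0,0]},{"travel": [0,0,0],"twist": [0,0,0]}])

```text
time: 7.63
ee_pos: [0.4288, 0.1507, 0.129]
ee_rot: [-56.0, 89.9, -140.1]
ft_force: [-0.1, 0.5, 0.3]
finger_gap: 0.999
```

```bash
python3 plan.py 429 151.5 26 -84
```

```text
t 7.63 pos [428.8 150.7 129. ] phi -84.1 gap 0.999 F [-0.1  0.5  0.3]
twist [-0.15  0.08  0.12]
travel mm in target frame [103.    0.3  -0.8] norm 103.0 in present frame [103.    0.5  -0.9]
```

Call:
step_arm(targets=[{"travel": [0.015,0,0],"twist": [0,0,0]},{"travel": [0.02,0,0],"twist": [0,0,0]},{"travel": [0.02,0,0],"twist": [0,0,0]},{"travel": [0.02,0,0],"twist": [0,0,0]},{"travel": [0.018,0,0],"twist": [0,0,0]},{"travel": [0.01,0,0],"twist": [0,0,0]},{"travel": [0,0,0],"twist": [0,0,0]},{"travel": [0,0,0],"twist": [0,0,0]}])

```text
time: 8.3
ee_pos: [0.4287, 0.1522, 0.0267]
ee_rot: [-49.8, 89.9, -133.8]
ft_force: [0.6, 0.2, -0.2]
finger_gap: 1.005
```

Call:
step_arm(targets=[{"travel": [0,0,0],"twist": [0,0,0]},{"travel": [0,0,0],"twist": [0,0,0]},{"travel": [0,0,0],"twist": [0,0,0]},{"travel": [0,0,0],"twist": [0,0,0]},{"travel": [0,0,0],"twist": [0,0,0]},{"travel": [0,0,0],"twist": [0,0,0]},{"travel": [0,0,0],"twist": [0,0,0]},{"travel": [0,0,0],"twist": [0,0,0]}], fingers=0)

```text
time: 8.97
ee_pos: [0.4297, 0.1524, 0.0281]
ee_rot: [124.1, 89.9, 40.1]
ft_force: [-1.7, 0.1, 6.3]
finger_gap: 0.507
```

Call:
step_arm(targets=[{"travel": [-0.01,0,0],"twist": [0,0,0]},{"travel": [-0.02,0,0],"twist": [0,0,0]},{"travel": [-0.025,0,0],"twist": [0,0,0]},{"travel": [-0.025,0,0],"twist": [0,0,0]},{"travel": [-0.02,0,0],"twist": [0,0,0]},{"travel": [-0.015,0,0],"twist": [0,0,0]},{"travel": [-0.01,0,0],"twist": [0,0,0]},{"travel": [0,0,0],"twist": [0,0,0]}])

```text
time: 9.63
ee_pos: [0.4301, 0.1527, 0.1545]
ee_rot: [124.5, 89.8, 40.5]
ft_force: [0.3, 0.3, -2.7]
finger_gap: 0.511
```

```bash
python3 plan.py 538 286 150 -42
```

```text
t 9.63 pos [430.1 152.7 154.5] phi -84.0 gap 0.511 F [ 0.3  0.3 -2.7]
twist [-42.01  -0.06  -0.24]
travel mm in target frame [  4.5 171.3  -9. ] norm 172.0 in present frame [   5.2  121.2 -121.3]
```

Call:
step_arm(targets=[{"travel": [0,0,0],"twist": [-6,0,0]},{"travel": [0,0,0],"twist": [-6,0,0]},{"travel": [0,0,0],"twist": [-6,0,0]},{"travel": [0,0,0],"twist": [-6,0,0]},{"travel": [0,0,0],"twist": [-6,0,0]},{"travel": [0,0,0],"twist": [-6,0,0]},{"travel": [0,0,0],"twist": [-6,0,0]},{"travel": [0,0,0],"twist": [0,0,0]}])

```text
time: 10.3
ee_pos: [0.4287, 0.1516, 0.1513]
ee_rot: [-109.2, 89.9, -151.0]
ft_force: [-0.2, 0.5, -2.1]
finger_gap: 0.514
```

Call:
step_arm(targets=[{"travel": [0,0.018,-0.001],"twist": [0,0,0]},{"travel": [0,0.03,-0.001],"twist": [0,0,0]},{"travel": [0,0.03,-0.002],"twist": [0,0,0]},{"travel": [0,0.03,-0.002],"twist": [0,0,0]},{"travel": [0,0.03,-0.001],"twist": [0,0,0]},{"travel": [0,0.021,-0.001],"twist": [0,0,0]},{"travel": [0,0.012,-0.001],"twist": [0,0,0]},{"travel": [0,0,0],"twist": [0,0,0]}])

```text
time: 10.97
ee_pos: [0.5378, 0.2864, 0.1507]
ee_rot: [-89.9, 89.9, -132.1]
ft_force: [-0.1, -1.2, -1.8]
finger_gap: 0.514
```

Call:
step_arm(targets=[{"travel": [0,0,0],"twist": [0,0,0]},{"travel": [0,0,0],"twist": [0,0,0]}])

```text
time: 11.13
ee_pos: [0.5361, 0.2842, 0.1517]
ee_rot: [-105.5, 89.9, -147.6]
ft_force: [-0.6, -0.3, -2.2]
finger_gap: 0.507
```

```bash
python3 plan.py 538 286 35 -42
```

```text
t 11.13 pos [536.1 284.2 151.7] phi -42.1 gap 0.507 F [-0.6 -0.3 -2.2]
twist [-0.11 -0.02  0.08]
travel mm in target frame [116.7   2.6   0.2] norm 117.0 in present frame [116.7   2.8   0.2]
```

Call:
step_arm(targets=[{"travel": [0.015,0.001,0],"twist": [0,0,0]},{"travel": [0.02,0,0],"twist": [0,0,0]},{"travel": [0.02,0,0],"twist": [0,0,0]},{"travel": [0.02,0,0],"twist": [0,0,0]},{"travel": [0.015,0,0],"twist": [0,0,0]},{"travel": [0.012,0,0],"twist": [0,0,0]},{"travel": [0.008,0,0],"twist": [0,0,0]},{"travel": [0.005,0,0],"twist": [0,0,0]}])

```text
time: 11.8
ee_pos: [0.537, 0.2849, 0.0368]
ee_rot: [-100.3, 89.9, -142.3]
ft_force: [0.1, 0.1, -1.5]
finger_gap: 0.513
```

Call:
step_arm(targets=[{"travel": [0,0,0],"twist": [0,0,0]},{"travel": [0,0,0],"twist": [0,0,0]},{"travel": [0,0,0],"twist": [0,0,0]}])

```text
time: 12.05
ee_pos: [0.538, 0.2861, 0.0383]
ee_rot: [82.1, 89.9, 40.0]
ft_force: [0.4, 0.0, -0.6]
finger_gap: 0.511
```

Call:
step_arm(targets=[{"travel": [0.002,0,0],"twist": [0,0,0]},{"travel": [0.001,0,0],"twist": [0,0,0]},{"travel": [0,0,0],"twist": [0,0,0]},{"travel": [0,0,0],"twist": [0,0,0]}])

```text
time: 12.38
ee_pos: [0.5377, 0.2858, 0.0344]
ee_rot: [76.6, 90.0, 34.6]
ft_force: [-0.5, -0.9, -1.9]
finger_gap: 0.51
```

Call:
step_arm(targets=[{"travel": [0,0,0],"twist": [0,0,0]},{"travel": [0,0,0],"twist": [0,0,0]},{"travel": [0,0,0],"twist": [0,0,0]},{"travel": [0,0,0],"twist": [0,0,0]},{"travel": [0,0,0],"twist": [0,0,0]},{"travel": [0,0,0],"twist": [0,0,0]}], fingers=1)

```text
time: 12.88
ee_pos: [0.5377, 0.2859, 0.0344]
ee_rot: [70.1, 90.0, 28.1]
ft_force: [-0.6, -0.9, 0.3]
finger_gap: 1.001
```

Call:
step_arm(targets=[{"travel": [-0.015,0,0],"twist": [0,0,0]},{"travel": [-0.02,0,0],"twist": [0,0,0]},{"travel": [-0.025,0,0],"twist": [0,0,0]},{"travel": [-0.025,0,0],"twist": [0,0,0]},{"travel": [-0.02,0,0],"twist": [0,0,0]},{"travel": [-0.01,0,0],"twist": [0,0,0]},{"travel": [0,0,0],"twist": [0,0,0]}])

```text
time: 13.47
ee_pos: [0.5388, 0.2867, 0.152]
ee_rot: [82.5, 89.7, 40.5]
ft_force: [0.4, 0.1, 0.1]
finger_gap: 1.0
```

```bash
python3 chk.py 538 286 74 44 450.5 -146.5 64 34 603 -146 72 50;python3 plan.py 450.5 -146.5 150 -42
```

```text
scene 538.0 286.0 247 circ [536.4 285.5  23.2] z 0.0732 rect [535.6 285.2] [46.3 45.2] 47.6
scene 450.5 -146.5 65 circ [ 449.7 -146.1   15.2] z 0.063 rect [ 449.9 -146.4] [33.8 32.5] 86.5
scene 603.0 -146.0 131 circ [ 602.7 -145.8   23.3] z 0.0709 rect [ 601.9 -145.8] [48.8 47.6] 45.4
side 538.0 286.0 76 circ [538.1 284.5  23.7] z 0.0723 rect [538.7 285.6] [49.3 45.8] 50.6
side 450.5 -146.5 62 circ [ 451.2 -147.4   15.3] z 0.0624 rect [ 451.5 -147.7] [33.4 30.9] 88.7
side 603.0 -146.0 89 circ [ 603.9 -146.7   23.4] z 0.0705 rect [ 604.6 -146.2] [50.1 47.4] 83.8
t 13.57 pos [537.3 285.7 148.8] phi -42.0 gap 0.998 F [-0.2  0.7 -0.7]
twist [-0.03 -0.02  0.  ]
travel mm in target frame [  -1.2 -379.3  224.7] norm 441.0 in present frame [  -1.2 -379.2  224.9]
```

Call:
step_arm(targets=[{"travel": [0,-0.0271,0.016],"twist": [0,0,0]},{"travel": [0,-0.0271,0.016],"twist": [0,0,0]},{"travel": [0,-0.0271,0.016],"twist": [0,0,0]},{"travel": [0,-0.0271,0.016],"twist": [0,0,0]},{"travel": [0,-0.0271,0.016],"twist": [0,0,0]},{"travel": [0,-0.0271,0.016],"twist": [0,0,0]},{"travel": [0,-0.0271,0.016],"twist": [0,0,0]},{"travel": [0,-0.0271,0.016],"twist": [0,0,0]}])

```text
time: 14.23
ee_pos: [0.4861, 0.0374, 0.1477]
ee_rot: [-118.0, 89.8, -160.0]
ft_force: [1.0, -0.7, -0.1]
finger_gap: 0.998
```

Call:
step_arm(targets=[{"travel": [0,-0.0271,0.0161],"twist": [0,0,0]},{"travel": [0,-0.0271,0.0161],"twist": [0,0,0]},{"travel": [0,-0.0271,0.0161],"twist": [0,0,0]},{"travel": [0,-0.0271,0.0161],"twist": [0,0,0]},{"travel": [0,-0.0271,0.0161],"twist": [0,0,0]},{"travel": [0,-0.0271,0.0161],"twist": [0,0,0]},{"travel": [0,0,0],"twist": [0,0,0]},{"travel": [0,0,0],"twist": [0,0,0]}])

```text
time: 14.9
ee_pos: [0.4492, -0.1478, 0.1478]
ee_rot: [-138.1, 89.8, 179.7]
ft_force: [0.6, 0.0, -0.5]
finger_gap: 0.999
```

Call:
step_arm(targets=[{"travel": [0,0,0],"twist": [0,0,0]},{"travel": [0,0,0],"twist": [0,0,0]}])

```text
time: 15.07
ee_pos: [0.4504, -0.1458, 0.1486]
ee_rot: [-138.5, 89.9, 179.5]
ft_force: [-0.4, 0.0, -0.1]
finger_gap: 1.002
```

```bash
python3 plan.py 450.5 -146.5 26 -42
```

```text
t 15.07 pos [ 450.4 -145.8  148.6] phi -42.0 gap 1.002 F [-0.4  0.  -0.1]
twist [ 0.01 -0.05  0.05]
travel mm in target frame [122.6  -0.5   0.5] norm 123.0 in present frame [122.6  -0.4   0.6]
```

Call:
step_arm(targets=[{"travel": [0.02,0,0],"twist": [0,0,0]},{"travel": [0.022,0,0],"twist": [0,0,0]},{"travel": [0.022,0,0],"twist": [0,0,0]},{"travel": [0.022,0,0],"twist": [0,0,0]},{"travel": [0.018,0,0],"twist": [0,0,0]},{"travel": [0.012,0,0],"twist": [0,0,0]},{"travel": [0.006,0,0],"twist": [0,0,0]},{"travel": [0,0,0],"twist": [0,0,0]}])

```text
time: 15.73
ee_pos: [0.4499, -0.1456, 0.026]
ee_rot: [-134.4, 89.8, -176.3]
ft_force: [-0.4, -0.1, 0.6]
finger_gap: 0.997
```

Call:
step_arm(targets=[{"travel": [0,0,0],"twist": [0,0,0]},{"travel": [0,0,0],"twist": [0,0,0]},{"travel": [0,0,0],"twist": [0,0,0]},{"travel": [0,0,0],"twist": [0,0,0]},{"travel": [0,0,0],"twist": [0,0,0]},{"travel": [0,0,0],"twist": [0,0,0]},{"travel": [0,0,0],"twist": [0,0,0]},{"travel": [0,0,0],"twist": [0,0,0]}], fingers=0, newtons=30)

```text
time: 16.4
ee_pos: [0.4511, -0.1464, 0.0281]
ee_rot: [42.4, 89.9, 0.4]
ft_force: [-1.5, 1.9, 6.7]
finger_gap: 0.396
```

Call:
step_arm(targets=[{"travel": [-0.01,0,0],"twist": [0,0,0]},{"travel": [-0.02,0,0],"twist": [0,0,0]},{"travel": [-0.025,0,0],"twist": [0,0,0]},{"travel": [-0.025,0,0],"twist": [0,0,0]},{"travel": [-0.02,0,0],"twist": [0,0,0]},{"travel": [-0.015,0,0],"twist": [0,0,0]},{"travel": [-0.01,0,0],"twist": [0,0,0]},{"travel": [0,0,0],"twist": [0,0,0]}])

```text
time: 17.07
ee_pos: [0.4517, -0.1464, 0.1543]
ee_rot: [42.8, 89.8, 0.8]
ft_force: [1.1, 0.1, -0.7]
finger_gap: 0.396
```

```bash
python3 plan.py 555 -263 150 -42
```

```text
t 17.07 pos [ 451.7 -146.4  154.3] phi -42.0 gap 0.396 F [ 1.1  0.1 -0.7]
twist [-0.01  0.16 -0.15]
travel mm in target frame [  4.3 -17.5 154.8] norm 156.0 in present frame [  4.7 -17.5 154.8]
```

Call:
step_arm(targets=[{"travel": [0,-0.002,0.015],"twist": [0,0,0]},{"travel": [0,-0.003,0.026],"twist": [0,0,0]},{"travel": [0,-0.003,0.03],"twist": [0,0,0]},{"travel": [0,-0.003,0.03],"twist": [0,0,0]},{"travel": [0,-0.003,0.026],"twist": [0,0,0]},{"travel": [0,-0.002,0.018],"twist": [0,0,0]},{"travel": [0,-0.0015,0.01],"twist": [0,0,0]},{"travel": [0,0,0],"twist": [0,0,0]}])

```text
time: 17.73
ee_pos: [0.5542, -0.2643, 0.1502]
ee_rot: [-145.7, 89.9, 172.2]
ft_force: [-0.4, 0.4, -0.8]
finger_gap: 0.399
```

Call:
step_arm(targets=[{"travel": [0,0,0],"twist": [0,0,0]},{"travel": [0,0,0],"twist": [0,0,0]},{"travel": [0,0,0],"twist": [0,0,0]}])

```text
time: 17.98
ee_pos: [0.5534, -0.2624, 0.1523]
ee_rot: [178.6, 90.0, 136.6]
ft_force: [-0.8, 0.9, -0.7]
finger_gap: 0.397
```

```bash
python3 plan.py 555 -263 35 -42;  python3 chk.py 555 -263 185 34
```

```text
t 17.98 pos [ 553.4 -262.4  152.3] phi -42.0 gap 0.397 F [-0.8  0.9 -0.7]
twist [ 0.02 -0.02 -0.  ]
travel mm in target frame [117.3   0.6   1.6] norm 117.0 in present frame [117.3   0.6   1.7]
scene 555.0 -263.0 162 circ [ 553.6 -262.5   16.2] z 0.1852 rect [ 557.4 -259. ] [40.6 43.4] 89.2
side 555.0 -263.0 115 circ [ 554.9 -263.8   16.9] z 0.1854 rect [ 550.4 -268. ] [28.6 49.2] 18.3
```

Call:
step_arm(targets=[{"travel": [0.015,0,0.001],"twist": [0,0,0]},{"travel": [0.02,0,0],"twist": [0,0,0]},{"travel": [0.02,0,0],"twist": [0,0,0]},{"travel": [0.02,0,0],"twist": [0,0,0]},{"travel": [0.015,0,0],"twist": [0,0,0]},{"travel": [0.012,0,0],"twist": [0,0,0]},{"travel": [0.008,0,0],"twist": [0,0,0]},{"travel": [0.005,0,0],"twist": [0,0,0]}])

```text
time: 18.75
ee_pos: [0.5546, -0.2635, 0.0367]
ee_rot: [-146.3, 90.0, 171.7]
ft_force: [-0.6, 0.7, -0.2]
finger_gap: 0.397
```

Call:
step_arm(targets=[{"travel": [0.001,0,0],"twist": [0,0,0]},{"travel": [0.001,0,0],"twist": [0,0,0]},{"travel": [0,0,0],"twist": [0,0,0]},{"travel": [0,0,0],"twist": [0,0,0]}])

```text
time: 19.08
ee_pos: [0.5553, -0.2639, 0.0361]
ee_rot: [28.7, 89.9, -13.3]
ft_force: [1.2, 0.1, -1.1]
finger_gap: 0.394
```

Call:
step_arm(targets=[{"travel": [0.001,0,0],"twist": [0,0,0]},{"travel": [0,0,0],"twist": [0,0,0]},{"travel": [0,0,0],"twist": [0,0,0]}])

```text
time: 19.33
ee_pos: [0.5549, -0.2638, 0.0346]
ee_rot: [33.7, 90.0, -8.3]
ft_force: [0.6, 0.2, -0.7]
finger_gap: 0.399
```

Call:
step_arm(targets=[{"travel": [0,0,0],"twist": [0,0,0]},{"travel": [0,0,0],"twist": [0,0,0]},{"travel": [0,0,0],"twist": [0,0,0]},{"travel": [0,0,0],"twist": [0,0,0]},{"travel": [0,0,0],"twist": [0,0,0]},{"travel": [0,0,0],"twist": [0,0,0]},{"travel": [0,0,0],"twist": [0,0,0]}], fingers=1)

```text
time: 19.92
ee_pos: [0.5548, -0.2638, 0.0343]
ee_rot: [-98.5, 90.0, -140.5]
ft_force: [0.4, 0.1, 0.3]
finger_gap: 1.002
```

Call:
step_arm(targets=[{"travel": [-0.015,0,0],"twist": [0,0,0]},{"travel": [-0.02,0,0],"twist": [0,0,0]},{"travel": [-0.025,0,0],"twist": [0,0,0]},{"travel": [-0.025,0,0],"twist": [0,0,0]},{"travel": [-0.02,0,0],"twist": [0,0,0]},{"travel": [-0.01,0,0],"twist": [0,0,0]},{"travel": [0,0,0],"twist": [0,0,0]}])

```text
time: 20.5
ee_pos: [0.5561, -0.2641, 0.152]
ee_rot: [28.8, 89.7, -13.2]
ft_force: [-0.2, -0.6, 0.1]
finger_gap: 1.005
```

```bash
python3 chk.py 555 -263 70 34 603 -146 72 50;python3 plan.py 603 -146.3 150 -112
```

```text
scene 555.0 -263.0 69 circ [ 553.9 -263.7   15.1] z 0.0691 rect [ 553.7 -264.6] [32.7 31.9] 80.6
scene 603.0 -146.0 130 circ [ 602.6 -145.5   23.1] z 0.0709 rect [ 602.1 -145.5] [49.3 47.7] 39.7
side 555.0 -263.0 72 circ [ 555.1 -265.1   15.3] z 0.0684 rect [ 554.7 -265.8] [33.2 31.8] 79.0
side 603.0 -146.0 11 circ [ 628.7 -133.5   51.7] z 0.0706 rect [ 584.7 -160.8] [ 3.  18.8] 34.4
t 20.6 pos [ 554.5 -263.6  148.8] phi -42.0 gap 0.999 F [0.5 0.7 0.1]
twist [ 6.997e+01 -3.000e-02 -1.000e-02]
travel mm in target frame [  -1.2    1.  -126.9] norm 127.0 in present frame [ -1.1 119.6 -42.5]
```

Call:
step_arm(targets=[{"travel": [0,0,0],"twist": [6.3,0,0]},{"travel": [0,0,0],"twist": [6.3,0,0]},{"travel": [0,0,0],"twist": [6.3,0,0]},{"travel": [0,0,0],"twist": [6.3,0,0]},{"travel": [0,0,0],"twist": [6.3,0,0]},{"travel": [0,0,0],"twist": [6.5,0,0]},{"travel": [0,0,0],"twist": [0,0,0]}])

```text
time: 21.18
ee_pos: [0.5539, -0.2635, 0.1473]
ee_rot: [-113.9, 89.8, 165.8]
ft_force: [0.4, 0.4, 0.8]
finger_gap: 1.003
```

```bash
python3 plan.py 603 -146.3 150 -80
```

```text
t 21.18 pos [ 553.9 -263.5  147.3] phi -80.3 gap 1.003 F [0.4 0.4 0.8]
twist [-0.33 -0.07  0.16]
travel mm in target frame [  -2.7   68.8 -106.9] norm 127.0 in present frame [  -2.7   68.1 -107.3]
```

Call:
step_arm(targets=[{"travel": [0,0.009,-0.015],"twist": [0,0,0]},{"travel": [0,0.015,-0.023],"twist": [0,0,0]},{"travel": [0,0.015,-0.023],"twist": [0,0,0]},{"travel": [0,0.015,-0.023],"twist": [0,0,0]},{"travel": [0,0.014,-0.023],"twist": [0,0,0]},{"travel": [0,0,0],"twist": [0,0,0]},{"travel": [0,0,0],"twist": [0,0,0]},{"travel": [0,0,0],"twist": [0,0,0]}])

```text
time: 21.85
ee_pos: [0.6026, -0.1465, 0.1482]
ee_rot: [-100.0, 89.9, -179.9]
ft_force: [0.5, -0.2, -0.4]
finger_gap: 1.002
```

```bash
python3 plan.py 603 -146.3 26 -80
```

```text
t 21.85 pos [ 602.6 -146.5  148.2] phi -79.8 gap 1.002 F [ 0.5 -0.2 -0.4]
twist [ 0.15 -0.02  0.1 ]
travel mm in target frame [ 1.222e+02  4.000e-01 -1.000e-01] norm 122.0 in present frame [ 1.222e+02  6.000e-01 -1.000e-01]
```

Call:
step_arm(targets=[{"travel": [0.02,0,0],"twist": [0,0,0]},{"travel": [0.022,0,0],"twist": [0,0,0]},{"travel": [0.022,0,0],"twist": [0,0,0]},{"travel": [0.022,0,0],"twist": [0,0,0]},{"travel": [0.018,0,0],"twist": [0,0,0]},{"travel": [0.012,0,0],"twist": [0,0,0]},{"travel": [0.006,0,0],"twist": [0,0,0]},{"travel": [0,0,0],"twist": [0,0,0]}])

```text
time: 22.52
ee_pos: [0.6021, -0.1473, 0.0259]
ee_rot: [-97.4, 89.9, -177.4]
ft_force: [0.1, -0.4, 0.1]
finger_gap: 0.997
```

Call:
step_arm(targets=[{"travel": [0,0,0],"twist": [0,0,0]},{"travel": [0,0,0],"twist": [0,0,0]},{"travel": [0,0,0],"twist": [0,0,0]},{"travel": [0,0,0],"twist": [0,0,0]},{"travel": [0,0,0],"twist": [0,0,0]},{"travel": [0,0,0],"twist": [0,0,0]},{"travel": [0,0,0],"twist": [0,0,0]}], fingers=0, newtons=40)

```text
time: 23.1
ee_pos: [0.6042, -0.1466, 0.0287]
ee_rot: [74.1, 89.9, -5.9]
ft_force: [-0.5, 0.1, 6.7]
finger_gap: 0.57
```

Call:
step_arm(targets=[{"travel": [-0.01,0,0],"twist": [0,0,0]},{"travel": [-0.02,0,0],"twist": [0,0,0]},{"travel": [-0.025,0,0],"twist": [0,0,0]},{"travel": [-0.025,0,0],"twist": [0,0,0]},{"travel": [-0.02,0,0],"twist": [0,0,0]},{"travel": [-0.015,0,0],"twist": [0,0,0]},{"travel": [-0.01,0,0],"twist": [0,0,0]},{"travel": [0,0,0],"twist": [0,0,0]}])

```text
time: 23.77
ee_pos: [0.6042, -0.1467, 0.1551]
ee_rot: [79.3, 89.8, -0.7]
ft_force: [-0.3, 0.4, -1.5]
finger_gap: 0.566
```

```bash
python3 plan.py 479.3 -382 150 -80
```

```text
t 23.77 pos [ 604.2 -146.7  155.1] phi -80.0 gap 0.566 F [-0.3  0.4 -1.5]
twist [ 0.    0.04 -0.22]
travel mm in target frame [   5.1 -163.9  210.1] norm 266.0 in present frame [   4.6 -163.9  210.1]
```

Call:
step_arm(targets=[{"travel": [0,-0.01,0.013],"twist": [0,0,0]},{"travel": [0,-0.018,0.023],"twist": [0,0,0]},{"travel": [0,-0.018,0.023],"twist": [0,0,0]},{"travel": [0,-0.018,0.023],"twist": [0,0,0]},{"travel": [0,-0.018,0.023],"twist": [0,0,0]},{"travel": [0,-0.018,0.023],"twist": [0,0,0]},{"travel": [0,-0.018,0.023],"twist": [0,0,0]},{"travel": [0,-0.018,0.023],"twist": [0,0,0]}])

```text
time: 24.43
ee_pos: [0.4974, -0.3426, 0.1508]
ee_rot: [-125.5, 89.9, 154.5]
ft_force: [0.3, -0.6, -1.7]
finger_gap: 0.569
```

Call:
step_arm(targets=[{"travel": [0,-0.018,0.023],"twist": [0,0,0]},{"travel": [0,-0.01,0.013],"twist": [0,0,0]},{"travel": [0,0,0],"twist": [0,0,0]},{"travel": [0,0,0],"twist": [0,0,0]},{"travel": [0,0,0],"twist": [0,0,0]},{"travel": [0,0,0],"twist": [0,0,0]}])

```text
time: 24.93
ee_pos: [0.4781, -0.3812, 0.1517]
ee_rot: [-132.6, 89.9, 147.4]
ft_force: [0.6, -0.2, -1.2]
finger_gap: 0.566
```

```bash
python3 plan.py 479.3 -382 35 -80;  python3 chk.py 479 -382 195 50; python3 -c "
import cv2
a=cv2.imread('pics/scene_l.png')[20:220,60:320];b=cv2.imread('pics/side_l.png')[200:400,150:410]
cv2.imwrite('pics/held.png',cv2.resize(cv2.hconcat([a,b]),(800,308)))"
```

```text
t 24.93 pos [ 478.1 -381.2  151.7] phi -80.0 gap 0.566 F [ 0.6 -0.2 -1.2]
twist [ 0.02 -0.04  0.04]
travel mm in target frame [116.7   1.1   1. ] norm 117.0 in present frame [116.7   1.1   1.1]
scene 479.0 -382.0 106 circ [ 477.7 -381.9   24.3] z 0.1942 rect [ 481.6 -384.7] [50.2 63.9] 38.5
side 479.0 -382.0 62 circ [ 480.9 -382.3   25.6] z 0.1937 rect [ 462.3 -391.6] [14.3 53.1] 11.7
```

View pics/held.png

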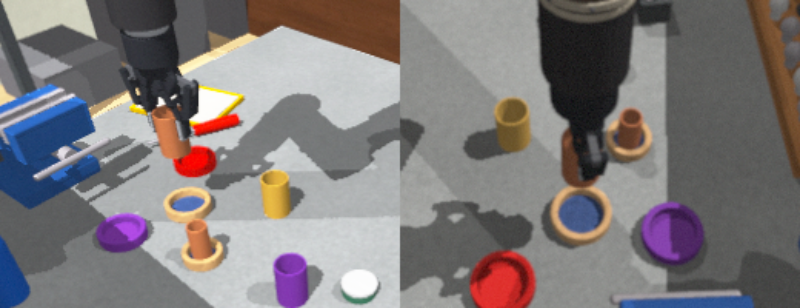

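The medium beaker is held upright above the wooden blue-felt nest, at (188,203) in the left panel and (582,213) in the right. The small beaker stands in its nest at (200,245).

Call:
step_arm(targets=[{"travel": [0.015,0.001,0.001],"twist": [0,0,0]},{"travel": [0.02,0,0],"twist": [0,0,0]},{"travel": [0.02,0,0],"twist": [0,0,0]},{"travel": [0.02,0,0],"twist": [0,0,0]},{"travel": [0.015,0,0],"twist": [0,0,0]},{"travel": [0.012,0,0],"twist": [0,0,0]},{"travel": [0.008,0,0],"twist": [0,0,0]},{"travel": [0.005,0,0],"twist": [0,0,0]}])

```text
time: 25.7
ee_pos: [0.4793, -0.382, 0.0363]
ee_rot: [-122.1, 89.9, 157.9]
ft_force: [-0.7, -0.3, -1.3]
finger_gap: 0.57
```

Call:
step_arm(targets=[{"travel": [0.001,0,0],"twist": [0,0,0]},{"travel": [0.001,0,0],"twist": [0,0,0]},{"travel": [0,0,0],"twist": [0,0,0]},{"travel": [0,0,0],"twist": [0,0,0]}])

```text
time: 26.03
ee_pos: [0.4797, -0.3829, 0.0361]
ee_rot: [54.3, 89.9, -25.7]
ft_force: [-0.4, 0.0, -0.6]
finger_gap: 0.572
```

Call:
step_arm(targets=[{"travel": [0.001,0,0],"twist": [0,0,0]},{"travel": [0,0,0],"twist": [0,0,0]},{"travel": [0,0,0],"twist": [0,0,0]}])

```text
time: 26.28
ee_pos: [0.4795, -0.3828, 0.0348]
ee_rot: [56.8, 89.9, -23.2]
ft_force: [0.6, 0.1, 0.9]
finger_gap: 0.568
```

Call:
step_arm(targets=[{"travel": [0,0,0],"twist": [0,0,0]},{"travel": [0,0,0],"twist": [0,0,0]},{"travel": [0,0,0],"twist": [0,0,0]},{"travel": [0,0,0],"twist": [0,0,0]},{"travel": [0,0,0],"twist": [0,0,0]},{"travel": [0,0,0],"twist": [0,0,0]},{"travel": [0,0,0],"twist": [0,0,0]}], fingers=1)

```text
time: 26.87
ee_pos: [0.4792, -0.3827, 0.0343]
ee_rot: [-99.8, 90.0, -179.8]
ft_force: [0.6, 0.9, 0.6]
finger_gap: 0.996
```

Call:
step_arm(targets=[{"travel": [-0.015,0,0],"twist": [0,0,0]},{"travel": [-0.02,0,0],"twist": [0,0,0]},{"travel": [-0.025,0,0],"twist": [0,0,0]},{"travel": [-0.025,0,0],"twist": [0,0,0]},{"travel": [-0.03,0,0],"twist": [0,0,0]},{"travel": [-0.03,0,0],"twist": [0,0,0]},{"travel": [-0.02,0,0],"twist": [0,0,0]},{"travel": [0,0,0],"twist": [0,0,0]}])

```text
time: 27.53
ee_pos: [0.4813, -0.384, 0.2048]
ee_rot: [49.1, 89.5, -30.8]
ft_force: [1.0, 0.2, 0.4]
finger_gap: 0.996
```

```bash
python3 chk.py 479.3 -382 78 50 555 -263 70 34 386.2 263 86 66 538 286 74 44 383.5 -251 72 50 459 389 68 44
```

```text
scene 479.3 -382.0 93 circ [ 478.2 -382.1   22.9] z 0.0769 rect [ 476.9 -382.8] [51.2 47.4] 51.0
scene 555.0 -263.0 75 circ [ 553.9 -263.5   15.4] z 0.0689 rect [ 553.9 -264.1] [34.7 32.1] 52.8
scene 386.2 263.0 214 circ [387.  264.2  31.2] z 0.0849 rect [387.  264.3] [65.4 65.4] 78.6
scene 538.0 286.0 239 circ [536.5 285.6  23.2] z 0.0733 rect [535.5 285.6] [45.6 45.3] 48.1
scene 383.5 -251.0 90 circ [ 383.  -250.    23.2] z 0.071 rect [ 383.2 -249.8] [51.2 45.8] 41.7
scene 459.0 389.0 256 circ [459.1 391.5  23.4] z 0.0667 rect [458.3 391.1] [46.6 45.5] 41.7
side 479.3 -382.0 135 circ [ 479.7 -383.9   23.4] z 0.0761 rect [ 479.7 -383.7] [49.6 48.4] 87.1
side 555.0 -263.0 77 circ [ 554.9 -265.4   15.2] z 0.0684 rect [ 554.5 -265.5] [33.3 31.7] 79.0
side 386.2 263.0 62 circ [388.7 262.1  31.7] z 0.0839 rect [379.4 261.2] [42.9 68.5] 3.6
side 538.0 286.0 few 0
side 383.5 -251.0 110 circ [ 383.9 -251.7   23.4] z 0.07 rect [ 383.9 -252.4] [46.8 51.1] 0.6
side 459.0 389.0 few 0
```

View pics/scene_l.png

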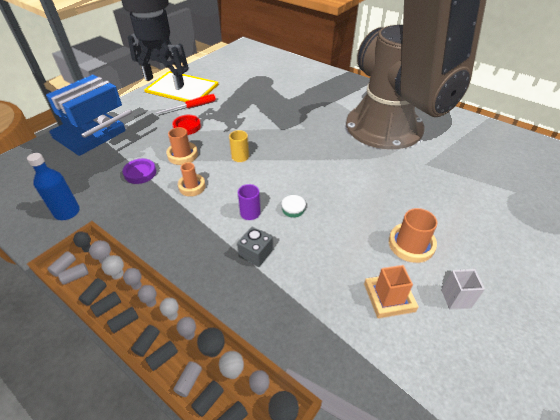

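All four pieces stand upright in their own nests: medium at (180,145), small at (190,180), large at (418,235), square at (393,290). Brass (239,146) and steel (463,289) have not moved, and the gripper is clear.

```bash
python3 -c "
from station import env
print(env.job_done())"
```

```text
the job is handed in; nothing more can be done
None
```

All four copper pieces are standing upright in their own nests. I handed the job in at about 27.5 s of the 112 s allowed, with the gripper open and raised about 0.2 m.

- **Copper pieces:** the last depth check put each one within about 3 mm of its nest's centre, against the 12 mm limit. Their rims sat 5–6 mm higher than on the bench, which matches the felt floor.
- **Brass and steel:** neither has moved, to within about 1 mm.
- **Gaps in the checks:**
    - In the final check the side camera got no readings on the square caddy or the steel caddy, probably because the arm was in the way. Their last positions rest on the scene camera alone, though the side camera had confirmed the square caddy in its nest earlier.
    - The gripper opening on the medium beaker read about 48 mm instead of 50 mm. A picture showed it held upright, and it seated normally.

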